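# Clamp a flow cell in the bench screw press

## Task

Close up the flow cell in the small screw press: gently push its carrier plate in along the rails by the upright tab until it stops against the back stop, wind the handwheel clockwise by its crank knob until you feel the foot come down on the cell, then give it just a quarter turn more and let go. Do not overtighten it, and leave the timer and the petri dish beside the press where they are.

Things in the scene. Friction and masses are not known exactly. Their poses are not given: they have to be found in the camera images.
- press: Grey bench screw press, fixed to the bench: base plate 210 x 150 mm, top 12 mm above the bench; two columns, a cross-head (46 x 156 mm, top at 151 mm), a handwheel on it. Origin on the bench under the screw axis; z up, x along the guide rails towards the back stop (the cell is pushed in towards +x), y across. Rails 12 mm high, 59 mm apart. Its tallest part is the crank knob, top at 218 mm.
- wheel_hub (a point): Point on the screw axis in mid-air above the handwheel, level with the middle of the crank knob (194.5 mm above the bench). The wheel is 122 mm across, its rim top 172 mm above the bench. Contact comes 0.4 to 1.1 turns after the start: the foot's setting in the ram differs each time by up to 12 mm and is not given, so contact has to be felt at the knob.
- knob_mid (a point): Middle of the black upright crank knob on the handwheel: diameter 20 mm, 45 mm tall, bottom at 172 mm and top at 218 mm above the bench, 48 mm from the screw axis. It spins freely about its own upright axis, so it can be held in the fingers with unchanging yaw while the hand goes round the screw axis.
- wheel (a joint): Handwheel angle in rad, growing clockwise seen from above; clockwise lowers the ram, 24 mm a turn. It turns stiffly (about 0.36 N m, 7.5 N at the knob) and stays where it is left; a hand at rest on the knob feels only part of that. When the sprung foot meets the cell the torque steps up by 0.19 N m (4 N at the knob), then slowly (1.9 N more over a quarter turn).
- ram: Steel ram (28 mm across) on the screw axis, with the sprung pressing foot below it (40 mm disc; the foot sticks out of the ram by an unknown length). Its origin is the middle of the ram's lower face; moves down with the wheel.
- cell: Flow cell, loose between the rails: aluminium carrier plate 165 x 56 x 10 mm, white cover block (50 x 48 mm, top 22.5 mm above the underside) at its far end, upright tab at its near end; 0.4 kg. Origin on the underside below the cover's centre; x towards the back stop. Home against the stop, its origin is on the screw axis, 12 mm above the bench. It starts 25 to 45 mm short of that.
- cell_tab (a point): Centre line of the near (pushed, -x) face of the cell's upright tab: tab 46 mm wide, 8 mm thick, rising from 22 to 53 mm above the bench; this point lies 39 mm above the bench and 130 mm in -x from the cell's origin.
- timer: White bench timer, 64 x 64 x 19 mm, lying to the left of the press; origin at the centre of its underside. To be left alone.
- dish: Small clear petri dish, 58 mm across, 14 mm high, lying to the right of the press; origin at the centre of its underside. To be left alone.
Mind the look-alikes: they are no part of the job. There is more than one size of the cell; the one meant has the size given above.

How it is judged (in metres and radians):
On the way, in this order (a step that is already met when the one before it is completed fails the run):
1. the cell is home against the back stop, the foot not yet on it (x of cell in the frame of press above -0.003 m and contact force between ram and cell below 1 N), for 0.2 s.
2. the foot has come down on the cell (contact force between ram and cell above 15 N), for 0.1 s.
At the end, for the whole second after the job is handed in: The cell is within 3 mm of home on the screw axis, and the foot presses on it with 67 to 87 N, which is a quarter turn past contact give or take a tenth of a turn; the wheel is at rest (contact force between ram and cell between 67 and 87 N and x of cell in the frame of press between -0.003 and 0.003 m and velocity of joint wheel between -0.05 and 0.05 rad/s); the robot touches nothing.
It fails at once if the cell is overtightened (foot force above 96 N) (contact force between ram and cell above 96 N).
It fails at once if the cell is pushed roughly (more than 40 N from the fingers) (contact force between the fingers and cell above 40 N).
It fails at once if the timer is disturbed (moved more than 20 mm) (distance of timer from where it was at the start of the episode above 0.02 m).
It fails at once if the petri dish is disturbed (moved more than 20 mm) (distance of dish from where it was at the start of the episode above 0.02 m).
It also fails if it takes over 72 s, if anything falls off the work surface, if the arm or the gripper's body presses on something with over 40 N, if the wrist force passes 120 N, or if a joint passes its speed limit or range.

## Robot

A 7-joint arm with a two-finger parallel gripper is mounted at the origin on a cart in front of the work surface, level with it; the furniture and walls round the work are solid. World frame = base frame: x ahead of the robot, y to its left, z up, the work surface at z = 0. Lengths are in m, angles in degrees, forces in N, time in s.
With the tool pointing down it reaches from about 0.425 to 0.825 m from the base axis. Payload 3.6 kg.
Tool frame: the origin (TCP) lies at the very end of the fingers, on their centre line; the grasp point (between the pads) lies 19 mm behind it (grasp_offset is the distance from the TCP to the grasp point, in m); z points along the fingers, y is the line along which they close (so a half turn about z gives the same grasp; the last joint's range is limited). The gripper opens to 85 mm and grips with 20 to 120 N. Pads are 22 mm wide; open, the fingers measure 114 mm over their backs; the gripper's body (76 mm by 85 mm) begins 54 mm behind the grasp point. The pads swing forward as they close: fully open they stand 13 mm farther back than shut.
Start: joints at [67.695, 35.231, -0.722, 81.555, 0.464, 63.22, -2.315], TCP at [0.231, -0.608, 0.231] pointing down, gripper open.
Joint ranges: [-178.69, 178.69], [-17.37, 117.87], [-77.05, 75.6], [15.02, 138.74], [-78.02, 258.01], [0.78, 113.62], [-162.83, 162.83]. Speed limits (degrees/s): [159.86, 159.86, 180, 180, 180, 180, 180].

## Interface

Orientations are given as a 3x3 rotation matrix whose columns are the frame's x, y, z axes.
In Python, from plant import * gives the robot as it stands.
- The arm moves only by the tool carry_out, never from a script. Its argument "moves" is a list that holds one entry, the list of rows, each a list of 7 numbers: the shift along the tool's x, y, z in cm, then the turn, a rotation vector about the tool's x, y, z in rad, then the gripper's target within -1 to 1 (fully open at 1, half-way at 0, shut at -1). In form: [[[x, y, z, rx, ry, rz, grip], ...]]. A call has 1 to 8 rows; each row is the pose to reach, as a shift and turn from the pose commanded when the call began, along the tool's axes at that moment; what a row does not reach only later rows make up. A row lasts 1/12 s, in which the tool goes at most 41.7 mm and 7.16 degrees, less where a joint would pass 70% of its speed; a pose out of reach is approached as far as the arm can. A call with a gripper value outside its range is refused whole. The fingers move at their own pace and stop on an object; "newtons" is the grip in N (left out, the last holds). Time passes only in rows, so rows that repeat a pose let the fingers close. It gives the time, the measured TCP pose, the force, the opening and the grip force at its end, in the units of the state.
- get_state(): the state, without advancing time (a new reading comes with each control period).
- snapshot(name): name is "scene" or "top" or "wrist"; returns (picture, depth): 480x640x3 uint8, blue, green, red; 480x640 float32, m along the optical axis (not along the pixel's ray), 0 where there is no reading.
- camera_info(name): a dict with "K" (3x3 intrinsics, pixels), "k1" (the pictures are not rectified: a ray, as slopes to the right and down, at radius r is drawn at 1 + k1 r^2 times it, then the intrinsics apply), "cam_to_world" (4x4, takes a point from camera to world coordinates). Camera axes: x right, y down, z forward; pixel columns grow to the right and rows downward; lengths in m; the calibration is good to about 2 mm. A picture is of the moment at which its call begins: read the wrist's pose just before it. camera_info takes no time and is no camera call; for the wrist camera it gives the pose at the moment of the call.
- job_done(): hands the job in; it is judged then, once.
The state is a dict: "t": time; "joints": joint angles; "qvel": joint speeds; "joint_torque": joint torques, N m; "tool_pos": TCP position; "tcp_rot": TCP orientation; "ft_force": force on the tool from outside, world axes, zero at the start; "torque": the same for the moment, N m; "gripper_width": opening from 0.0 (shut) to 1.0 (fully open); "grasp_force": force on a finger pad.
Only numpy, scipy, OpenCV 4.12 (cv2) and the standard library are available. Lean on these libraries where they do the work, as an engineer would, in place of code of your own. Each camera call takes 0.05 s, during which the arm holds its last target. There are 200 camera calls.

## Working session

There is one attempt and no reset: what is moved stays moved. The work goes in short steps, Python scripts to look and compute and a tool call to move; the robot and the scene stay as the last step left them, time stands still between calls to the robot, and variables do not carry over. Pictures are saved under pics/ and viewed, at most 10 in all, crops included, and the job is handed in when it is done.

Besides the shell and the picture viewer there is one more tool, called after ">>>" as name([rows], argument=value, ...), one row to a line, values as JSON. carry_out: Moves the arm, as the interface text tells. Its arguments: {"type":"object","properties":{"moves":{"type":"array"},"newtons":{"type":"number"}},"required":["moves"]}

```bash
mkdir -p pics; ls
python3 - <<'E'
from plant import *
import cv2,numpy as np
s=get_state();print({k:np.round(v,3).tolist() for k,v in s.items()})
a,d=snapshot("scene");b,e=snapshot("top")
np.savez("s0.npz",a=a,d=d,b=b,e=e)
for n in("scene","top"):
    c=camera_info(n);print(n,np.round(c["K"],1).tolist(),c["k1"],np.round(c["cam_to_world"],3).tolist())
cv2.imwrite("pics/scene0.png",a);cv2.imwrite("pics/top0.png",b)
E
```

```text
pics
{'t': 0.0, 'joints': [67.694, 35.288, -0.722, 81.642, 0.466, 63.219, -2.313], 'qvel': [-0.052, -0.088, -0.052, 0.02, -0.036, 0.081, -0.059], 'joint_torque': [-0.0, -46.922, 0.26, -17.103, 0.01, 0.01, 0.0], 'tool_pos': [0.23, -0.607, 0.23], 'tcp_rot': [[0.935, 0.355, -0.001], [0.355, -0.935, 0.002], [-0.0, -0.003, -1.0]], 'ft_force': [-0.251, 0.236, 0.162], 'torque': [0.013, 0.01, 0.02], 'grasp_force': 0.0, 'gripper_width': 0.999}
scene [[526.6, 0.0, 326.1], [0.0, 526.6, 240.7], [0.0, 0.0, 1.0]] -0.004960952534963626 [[0.875, -0.368, 0.313, 0.259], [-0.483, -0.675, 0.558, -0.4], [0.006, -0.639, -0.769, 0.778], [0.0, 0.0, 0.0, 1.0]]
top [[622.9, 0.0, 324.9], [0.0, 622.9, 243.7], [0.0, 0.0, 1.0]] -0.09652189898388533 [[-0.028, -0.984, 0.178, 0.346], [-1.0, 0.029, 0.006, 0.052], [-0.011, -0.178, -0.984, 1.138], [0.0, 0.0, 0.0, 1.0]]
```

View pics/scene0.png

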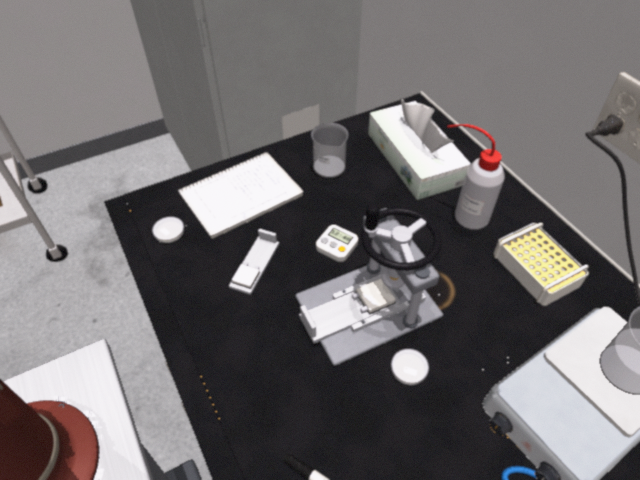

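View pics/top0.png

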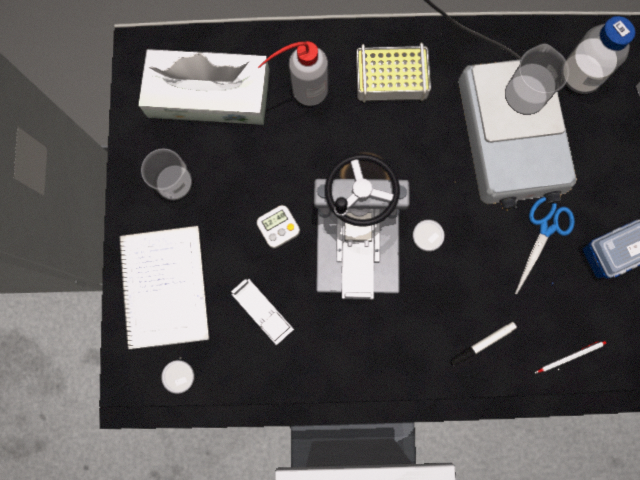

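Top view: the press is at (358,240), with the wheel centre near (362,188), the knob at (341,205), the timer at (278,226) and the dish at (429,235). There are two candidates for the cell: one between the press rails with its tab at (357,295), and a loose one at (262,310). The one in the rails fits the description, and I'll confirm that by size in an enlarged crop.

```bash
cat > h.py <<'E'
from plant import *
import cv2,numpy as np
def ray(c,uv):
    K=c["K"];p=(np.array(uv,float)-[K[0][2],K[1][2]])/[K[0][0],K[1][1]]
    q=p.copy()
    for _ in range(10): q=p/(1+c["k1"]*(q@q))
    T=np.array(c["cam_to_world"]);return T[:3,3],T[:3,:3]@np.array([*q,1.])
def on_z(c,uv,z):
    o,d=ray(c,uv);return o+d*(z-o[2])/d[2]
def at_depth(c,uv,dep):
    o,d=ray(c,uv);return o+d*dep
E
python3 - <<'E'
from h import *
f=np.load("s0.npz");b,e=f["b"],f["e"];c=camera_info("top")
for n,uv,z in[("hub",(362,187.5),.172),("knobtop",(341,205),.218),("baseL",(317,293),.012),("baseR",(399,293),.012),("tabL",(342,297),.053),("tabR",(374,298),.053),("loose1",(240,283),.01),("loose2",(285,337),.01),("loose3",(293,328),.01),("timer",(278,226),.019),("dish",(429,235),.014)]:
    u,v=map(int,uv);print(n,np.round(on_z(c,uv,z),4),np.round(at_depth(c,uv,e[v,u]),4))
cr=b[170:310,300:440];cv2.imwrite("pics/c1.png",cv2.resize(cr,(600,600),interpolation=cv2.INTER_CUBIC))
E
```

```text
hub [ 0.6106 -0.0042  0.172 ] [ 0.6092 -0.0039  0.1774]
knobtop [0.5715 0.0314 0.218 ] [0.5716 0.0314 0.2179]
baseL [0.4595 0.0757 0.012 ] [ 0.4608  0.0759 -0.0005]
baseR [ 0.4551 -0.0729  0.012 ] [ 0.4559 -0.0738  0.0038]
tabL [0.4471 0.0314 0.053 ] [0.45   0.0308 0.0217]
tabR [ 0.4437 -0.0243  0.053 ] [ 0.4485 -0.0281 -0.0007]
loose1 [0.4819 0.2159 0.01  ] [0.4829 0.2171 0.0017]
loose2 [0.382  0.1353 0.01  ] [0.3822 0.1358 0.0027]
loose3 [0.3977 0.1206 0.01  ] [0.3981 0.1211 0.0005]
timer [0.5842 0.144  0.019 ] [0.5856 0.1446 0.0123]
dish [ 0.56   -0.1331  0.014 ] [ 0.5605 -0.1335  0.0114]
```

View pics/c1.png

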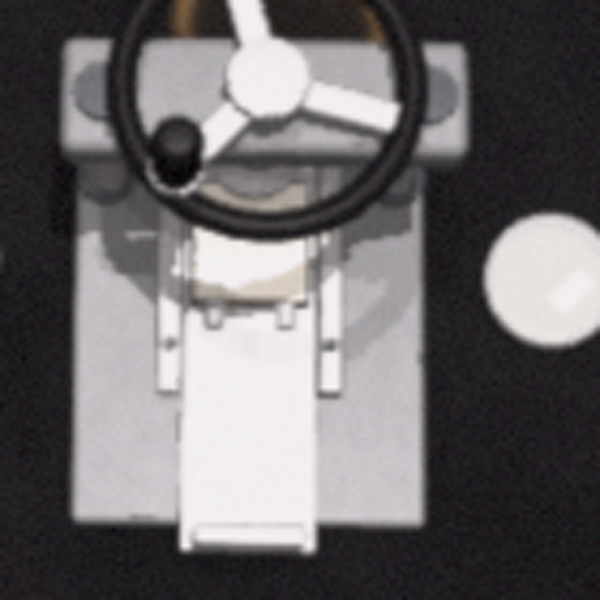

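The crop confirms it. The cell in the rails has its tab's top near edge at about (345–371, 297), about 46–56 mm wide, and is about 35 mm short of home. The loose one is only about 22 mm wide, so it's a look-alike. Press yaw is about -1.7°, the screw axis is at about (0.610, -0.004), and the knob at about (0.573, 0.031). I'll go to the front of the tab with the gripper shut.

>>> carry_out([
  [[4.9, -6.3, 1, 0.1, 0, 0.0, -1], [9.8, -12.6, 2, 0, 0, 0.1, -1], [14.7, -18.9, 3, 0, 0, 0.2, -1], [19.6, -25.2, 4, 0, 0, 0.3, -1], [19.6, -25.2, 4, 0, 0, 0.39, -1], [19.6, -25.2, 4, 0, 0, 0.39, -1], [19.6, -25.2, 4, 0, 0, 0.39, -1], [19.6, -25.2, 4, 0, 0, 0.39, -1]],
], newtons=25)

```text
t: 0.77
tool_pos: [0.3248, -0.2982, 0.1907]
tcp_rot: [[1.0, -0.024, -0.001], [-0.024, -1.0, 0.003], [-0.001, -0.003, -1.0]]
ft_force: [0.4, 0.1, 0.3]
gripper_width: 0.003
grasp_force: 0.0
```

>>> carry_out([
  [[8.6, -30.3, 4, 0, 0, 0, -1], [8.6, -30.3, 4, 0, 0, 0, -1], [8.6, -30.3, 4, 0, 0, 0, -1], [8.6, -30.3, 4, 0, 0, 0, -1], [8.6, -30.3, 4, 0, 0, 0, -1], [8.6, -30.3, 4, 0, 0, 0, -1], [8.6, -30.3, 4, 0, 0, 0, -1], [8.6, -30.3, 4, 0, 0, 0, -1]],
])

```text
t: 1.43
tool_pos: [0.4193, 0.0027, 0.1509]
tcp_rot: [[1.0, -0.022, 0.0], [-0.022, -1.0, 0.002], [0.0, -0.002, -1.0]]
ft_force: [0.7, -0.0, 1.0]
gripper_width: -0.003
grasp_force: 0.0
```

Run:
```python
from h import *
s=get_state();print(np.round(s["tool_pos"],4),np.round(s["tcp_rot"],3).tolist())
c=camera_info("wrist");a,d=snapshot("wrist")
np.savez("w1.npz",a=a,d=d,K=c["K"],k1=c["k1"],T=c["cam_to_world"]);print(np.round(c["cam_to_world"],3).tolist())
cv2.imwrite("pics/w1.png",a)
```

```text
[0.4193 0.0027 0.1509] [[1.0, -0.022, 0.0], [-0.022, -1.0, 0.002], [0.0, -0.002, -1.0]]
[[-0.022, -0.96, -0.278, 0.49], [-1.0, 0.021, 0.008, 0.001], [-0.001, 0.278, -0.961, 0.294], [0.0, 0.0, 0.0, 1.0]]
```

View pics/w1.png

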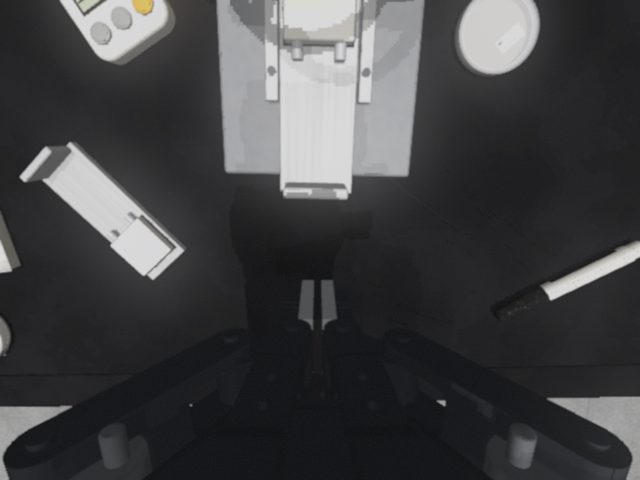

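The wrist view shows the tab at (285–347, ~190–197) and the base front corners at (226,174) and (409,177). The camera sits 70 mm ahead of the tool and would come close to the wheel, so I'll turn the hand 90° before pushing.

Run:
```python
from h import *
f=np.load("w1.npz");c=dict(K=f["K"],k1=float(f["k1"]),cam_to_world=f["T"])
print(np.round(get_state()["joints"],1))
for n,uv,z in[("bL",(226,174),.012),("bR",(409,177),.012),("tab n L",(285,197),.022),("tab n R",(349,198),.022),("tabtopL",(287,190),.053),("tabtopR",(346,191),.053)]:
    u,v=map(int,uv);print(n,np.round(on_z(c,uv,z),4),np.round(at_depth(c,uv,f["d"][v,u]),4))
for v in range(176,206,2): print(v,np.round(at_depth(c,(317,v),f["d"][v,317]),4),f["a"][v,317])
```

```text
[ -3.8  22.4   0.  123.3  -0.5  34.2 -94.2]
bL [0.4626 0.0763 0.012 ] [ 4.614e-01  7.960e-02 -3.000e-04]
bR [ 0.4569 -0.072   0.012 ] [ 0.4556 -0.0749  0.0009]
tab n L [0.4444 0.0284 0.022 ] [0.4494 0.0254 0.0521]
tab n R [ 0.4425 -0.0225  0.022 ] [ 0.4385 -0.0245 -0.0011]
tabtopL [0.4545 0.0237 0.053 ] [0.4546 0.0236 0.0538]
tabtopR [ 0.4528 -0.0177  0.053 ] [ 0.4527 -0.0177  0.0522]
176 [0.4604 0.0026 0.0225] [216 215 215]
178 [0.4588 0.0026 0.0221] [216 215 215]
180 [0.4896 0.0015 0.2938] [216 215 216]
182 [0.4559 0.0027 0.0239] [181 180 180]
184 [0.4557 0.0027 0.0341] [113 112 113]
186 [0.4559 0.0026 0.0463] [111 111 112]
188 [0.4552 0.0026 0.0514] [155 154 154]
190 [0.454  0.0027 0.0531] [156 155 155]
192 [0.4527 0.0027 0.0535] [154 152 153]
194 [0.4511 0.0027 0.0526] [149 148 149]
196 [0.45   0.0028 0.0542] [146 145 146]
198 [0.4482 0.0028 0.0519] [110 109 110]
200 [0.4377 0.0031 0.0009] [61 61 61]
202 [ 4.357e-01  3.200e-03 -4.000e-04] [60 59 59]
204 [0.4342 0.0032 0.001 ] [58 57 57]
```

>>> carry_out([
  [[0, 0, 0, 0, 0, -0.8, -1], [0, 0, 0, 0, 0, -0.8, -1], [0, 0, 0, 0, 0, -0.8, -1], [0, 0, 0, 0, 0, -0.8, -1], [0, 0, 0, 0, 0, -0.8, -1], [0, 0, 0, 0, 0, -0.8, -1], [0, 0, 0, 0, 0, -0.8, -1]],
])

```text
t: 2.07
tool_pos: [0.4183, -0.0024, 0.1512]
tcp_rot: [[0.713, 0.701, -0.001], [0.701, -0.713, 0.0], [-0.0, -0.0, -1.0]]
ft_force: [0.2, -0.6, -0.5]
gripper_width: 0.002
grasp_force: 0.0
```

>>> carry_out([
  [[0, 0, 2, 0, 0, -0.76, -1], [0, 0, 4, 0, 0, -0.76, -1], [0, 0, 6, 0, 0, -0.76, -1], [0, 0, 8, 0, 0, -0.76, -1], [0, 0, 9, 0, 0, -0.76, -1], [0, 0, 10, 0, 0, -0.76, -1], [0, 0, 11, 0, 0, -0.76, -1], [0, 0, 11, 0, 0, -0.76, -1]],
])

```text
t: 2.73
tool_pos: [0.4176, -0.0024, 0.0398]
tcp_rot: [[0.038, 0.999, -0.004], [0.999, -0.038, -0.0], [-0.0, -0.004, -1.0]]
ft_force: [-0.4, 0.4, 0.3]
gripper_width: -0.001
grasp_force: 0.0
```

>>> carry_out([
  [[0.4, 0.6, 0, 0, 0, 0, -1], [0.4, 1.0, 0, 0, 0, 0, -1], [0.4, 1.3, 0, 0, 0, 0, -1], [0.4, 1.6, 0, 0, 0, 0, -1], [0.4, 1.9, 0, 0, 0, 0, -1], [0.4, 2.2, 0, 0, 0, 0, -1], [0.4, 2.5, 0, 0, 0, 0, -1], [0.4, 2.8, 0, 0, 0, 0, -1]],
])

```text
t: 3.4
tool_pos: [0.4461, 0.0007, 0.0414]
tcp_rot: [[0.038, 0.999, -0.002], [0.999, -0.038, -0.0], [-0.001, -0.002, -1.0]]
ft_force: [-2.6, -0.1, -0.0]
gripper_width: 0.002
grasp_force: 1.1
```

>>> carry_out([
  [[0, 0.2, 0, 0, 0, 0, -1], [0, 0.4, 0, 0, 0, 0, -1], [0, 0.6, 0, 0, 0, 0, -1], [0, 0.8, 0, 0, 0, 0, -1], [0, 1.0, 0, 0, 0, 0, -1], [0, 1.2, 0, 0, 0, 0, -1]],
])

```text
t: 3.9
tool_pos: [0.4589, 0.0005, 0.0413]
tcp_rot: [[0.038, 0.999, -0.0], [0.999, -0.038, 0.0], [0.0, -0.0, -1.0]]
ft_force: [-2.7, -0.2, 0.6]
gripper_width: -0.002
grasp_force: 1.2
```

Sliding friction is about 2.6 N. I'll continue slowly.

>>> carry_out([
  [[0, 0.1, 0, 0, 0, 0, -1], [0, 0.2, 0, 0, 0, 0, -1], [0, 0.3, 0, 0, 0, 0, -1], [0, 0.4, 0, 0, 0, 0, -1]],
])

```text
t: 4.23
tool_pos: [0.4628, 0.0004, 0.0413]
tcp_rot: [[0.038, 0.999, -0.0], [0.999, -0.038, 0.0], [0.0, -0.0, -1.0]]
ft_force: [-3.1, 0.4, 0.5]
gripper_width: 0.001
grasp_force: 1.2
```

>>> carry_out([
  [[0, 0.05, 0, 0, 0, 0, -1], [0, 0.1, 0, 0, 0, 0, -1], [0, 0.15, 0, 0, 0, 0, -1], [0, 0.2, 0, 0, 0, 0, -1]],
])

```text
t: 4.57
tool_pos: [0.4648, 0.0003, 0.0413]
tcp_rot: [[0.038, 0.999, -0.0], [0.999, -0.038, 0.0], [0.0, -0.0, -1.0]]
ft_force: [-3.6, -0.7, 0.8]
gripper_width: -0.002
grasp_force: 1.1
```

>>> carry_out([
  [[0, 0.05, 0, 0, 0, 0, -1], [0, 0.1, 0, 0, 0, 0, -1], [0, 0.15, 0, 0, 0, 0, -1], [0, 0.2, 0, 0, 0, 0, -1]],
])

```text
t: 4.9
tool_pos: [0.4669, 0.0002, 0.0413]
tcp_rot: [[0.038, 0.999, 0.0], [0.999, -0.038, 0.0], [0.0, 0.0, -1.0]]
ft_force: [-2.1, -0.4, 0.0]
gripper_width: 0.001
grasp_force: 1.1
```

>>> carry_out([
  [[0, 0.05, 0, 0, 0, 0, -1], [0, 0.1, 0, 0, 0, 0, -1], [0, 0.15, 0, 0, 0, 0, -1], [0, 0.2, 0, 0, 0, 0, -1]],
])

```text
t: 5.23
tool_pos: [0.467, 0.0002, 0.0412]
tcp_rot: [[0.038, 0.999, -0.003], [0.999, -0.038, -0.001], [-0.001, -0.003, -1.0]]
ft_force: [-6.4, 1.3, 3.7]
gripper_width: -0.001
grasp_force: 3.1
```

>>> carry_out([
  [[0, 0.05, 0, 0, 0, 0, -1], [0, 0.1, 0, 0, 0, 0, -1], [0, 0.1, 0, 0, 0, 0, -1]],
])

```text
t: 5.48
tool_pos: [0.4671, 0.0002, 0.0412]
tcp_rot: [[0.037, 0.999, -0.005], [0.999, -0.037, -0.001], [-0.001, -0.005, -1.0]]
ft_force: [-6.8, 0.5, 4.5]
gripper_width: -0.001
grasp_force: 3.5
```

>>> carry_out([
  [[0, -0.5, 0, 0, 0, 0, -1], [0, -2.0, 0, 0, 0, 0, -1], [0, -3.5, 0, 0, 0, 0, -1], [0, -4, -3, 0, 0, 0, -1], [0, -4, -7, 0, 0, 0, -1], [0, -4, -11, 0, 0, 0, -0.5], [0, -4, -15, 0, 0, 0, 0], [0, -4, -19, 0, 0, 0, 0.2]],
])

```text
t: 6.15
tool_pos: [0.4315, 0.0018, 0.2341]
tcp_rot: [[0.038, 0.999, 0.005], [0.999, -0.038, 0.001], [0.001, 0.005, -1.0]]
ft_force: [2.9, -1.2, 0.3]
gripper_width: 0.417
grasp_force: 0.0
```

>>> carry_out([
  [[0.5, 2, -2, 0, 0, 0, 0.3], [1.5, 5, -2, 0, 0, 0, 0.3], [2.5, 8, -2, 0, 0, 0, 0.3], [3.2, 11, -2, 0, 0, 0, 0.3], [3.4, 14, -2, 0, 0, 0, 0.3], [3.4, 14, -2, 0, 0, 0, 0.3], [3.4, 14, -2, 0, 0, 0, 0.3]],
])

```text
t: 6.73
tool_pos: [0.5731, 0.0303, 0.2511]
tcp_rot: [[0.039, 0.999, 0.003], [0.999, -0.039, 0.001], [0.001, 0.003, -1.0]]
ft_force: [-0.7, 0.4, -0.4]
gripper_width: 0.648
grasp_force: 0.0
```

Run:
```python
from h import *
s=get_state();print(np.round(s["tool_pos"],4),s["gripper_width"])
c=camera_info("wrist");a,d=snapshot("wrist");b,e=snapshot("top")
np.savez("w2.npz",a=a,d=d,K=c["K"],k1=c["k1"],T=c["cam_to_world"],b=b,e=e)
cv2.imwrite("pics/w2.png",a);cv2.imwrite("pics/t2.png",cv2.resize(b[170:310,300:440],(600,600),interpolation=cv2.INTER_CUBIC))
```

```text
[0.5731 0.0303 0.2511] 0.6482599622817785
```

View pics/w2.png

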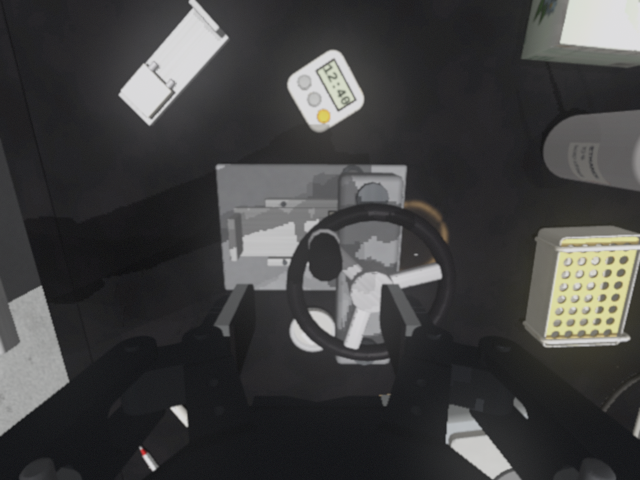

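View pics/t2.png

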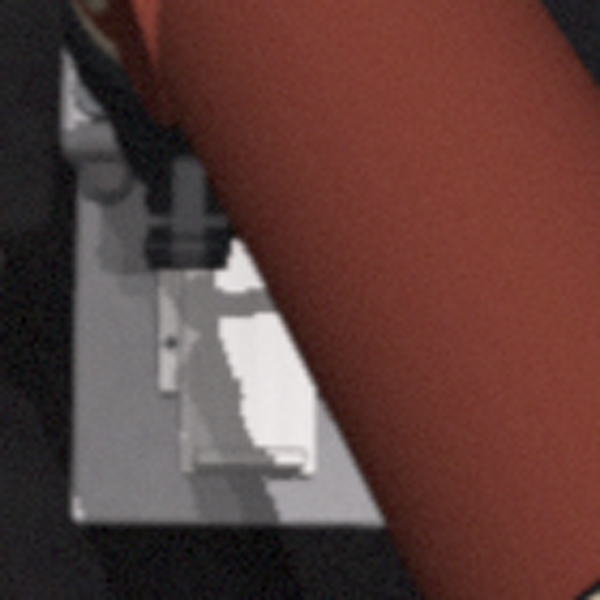

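The top view shows that the cell has moved in: the tab is now at crop row ~468, against 545 before. The wrist view shows the knob at about (325,255) and the rim centre near (371,283), between the fingers. I'll measure both from depth.

Run:
```python
from h import *
from scipy.optimize import least_squares
f=np.load("w2.npz");c=dict(K=f["K"],k1=float(f["k1"]),cam_to_world=f["T"]);d=f["d"]
P=np.array([[*at_depth(c,(u,v),d[v,u]),u,v] for v in range(195,365) for u in range(280,465) if d[v,u]>0])
k=P[(abs(P[:,2]-.218)<.004)&(P[:,3]<350)&(P[:,4]<290)]
print("knob top",len(k),k[:,:2].mean(0),(k[:,:2].max(0)+k[:,:2].min(0))/2,np.ptp(k[:,:2],axis=0),np.median(k[:,2]))
r=P[(P[:,2]>.162)&(P[:,2]<.175)&(np.hypot(P[:,0]-.61,P[:,1]+.004)>.046)&(np.hypot(P[:,0]-.61,P[:,1]+.004)<.07)]
s=least_squares(lambda q:np.hypot(r[:,0]-q[0],r[:,1]-q[1])-q[2],[.61,-.004,.055],loss="soft_l1",f_scale=.003)
print("rim",len(r),s.x)
g=f["a"].max(2);h=P[(P[:,2]>.172)&(P[:,2]<.186)&(np.hypot(P[:,0]-.61,P[:,1]+.004)<.025)]
print("hub",len(h),h[:,:3].mean(0),np.percentile(P[np.hypot(P[:,0]-.61,P[:,1]+.004)<.03][:,2],[50,90,99]))
w=P[(P[:,2]>.17)&(P[:,2]<.225)&(P[:,3]<345)&(P[:,4]<285)&(P[:,4]>230)&(P[:,3]>305)]
```

```text
knob top 759 [0.57766484 0.03343104] [0.57781558 0.03317973] [0.01789873 0.01720276] 0.21725271840554375
rim 6764 [ 0.60897898 -0.00087461  0.0539586 ]
hub 1229 [ 0.60732376 -0.00083129  0.17600191] [0.16892736 0.17685197 0.28282782]
```

>>> carry_out([
  [[0.3, 0.4, 0, 0, 0, 0, 0.3], [0.3, 0.4, 2, 0, 0, 0, 0.3], [0.3, 0.4, 4, 0, 0, 0, 0.3], [0.3, 0.4, 5.5, 0, 0, 0, 0.3], [0.3, 0.4, 6.7, 0, 0, 0, 0.3], [0.3, 0.4, 6.7, 0, 0, 0, 0.3]],
])

```text
t: 7.33
tool_pos: [0.5731, 0.0326, 0.1823]
tcp_rot: [[0.038, 0.999, -0.005], [0.999, -0.038, -0.001], [-0.001, -0.005, -1.0]]
ft_force: [-0.6, -0.6, -0.5]
gripper_width: 0.648
grasp_force: 0.0
```

>>> carry_out([
  [[0, 0, 0, 0, 0, 0, 0], [0, 0, 0, 0, 0, 0, -0.3], [0, 0, 0, 0, 0, 0, -1], [0, 0, 0, 0, 0, 0, -1], [0, 0, 0, 0, 0, 0, -1], [0, 0, 0, 0, 0, 0, -1]],
], newtons=30)

```text
t: 7.83
tool_pos: [0.5777, 0.0334, 0.1861]
tcp_rot: [[0.038, 0.999, 0.007], [0.999, -0.038, 0.001], [0.001, 0.007, -1.0]]
ft_force: [4.4, -0.2, 3.0]
gripper_width: 0.22
grasp_force: 30.2
```

Knob gripped (opening ≈ 19 mm). I'll compute the arc rows about the screw axis.

```bash
cat > arc.py <<'E'
import numpy as np
C=np.array([.609,-.002]);R=.0475
T=np.array([[.038,.999],[.999,-.038]])  # rows: tool x,y in world
def arcs(P,th,calls,C=C,R=R):
    for n,st in calls:
        a=[]
        for i in range(n):
            th-=st;q=C+R*np.array([np.cos(np.radians(th)),np.sin(np.radians(th))])
            s=np.round(T@(q-P)*100,2);a.append([*map(float,s),0,0,0,0,-1])
        for r in a:r[2:]=[0,0,0,0,-1]
        P=P+T.T@s/100;print(round(th,1),np.round(P,4).tolist(),a)
E
python3 -c "
from arc import *
arcs(np.array([.574,.033]),131.5,[(8,6)]*3+[(8,3)]*2)"
```

```text
83.5 [0.6144, 0.0452] [[0.39, 0.73, 0, 0, 0, 0, -1], [0.68, 1.14, 0, 0, 0, 0, -1], [0.92, 1.57, 0, 0, 0, 0, -1], [1.11, 2.03, 0, 0, 0, 0, -1], [1.25, 2.51, 0, 0, 0, 0, -1], [1.34, 3.0, 0, 0, 0, 0, -1], [1.38, 3.49, 0, 0, 0, 0, -1], [1.37, 3.99, 0, 0, 0, 0, -1]]
35.5 [0.6477, 0.0256] [[-0.06, 0.49, 0, 0, 0, 0, -1], [-0.18, 0.98, 0, 0, 0, 0, -1], [-0.34, 1.45, 0, 0, 0, 0, -1], [-0.55, 1.89, 0, 0, 0, 0, -1], [-0.81, 2.32, 0, 0, 0, 0, -1], [-1.11, 2.71, 0, 0, 0, 0, -1], [-1.45, 3.08, 0, 0, 0, 0, -1], [-1.83, 3.4, 0, 0, 0, 0, -1]]
-12.5 [0.6554, -0.0122] [[-0.41, 0.28, 0, 0, 0, 0, -1], [-0.85, 0.52, 0, 0, 0, 0, -1], [-1.3, 0.71, 0, 0, 0, 0, -1], [-1.78, 0.86, 0, 0, 0, 0, -1], [-2.27, 0.95, 0, 0, 0, 0, -1], [-2.76, 0.99, 0, 0, 0, 0, -1], [-3.26, 0.98, 0, 0, 0, 0, -1], [-3.75, 0.92, 0, 0, 0, 0, -1]]
-36.5 [0.6472, -0.0302] [[-0.25, -0.05, 0, 0, 0, 0, -1], [-0.49, -0.12, 0, 0, 0, 0, -1], [-0.73, -0.19, 0, 0, 0, 0, -1], [-0.96, -0.28, 0, 0, 0, 0, -1], [-1.19, -0.38, 0, 0, 0, 0, -1], [-1.41, -0.5, 0, 0, 0, 0, -1], [-1.62, -0.62, 0, 0, 0, 0, -1], [-1.83, -0.75, 0, 0, 0, 0, -1]]
-60.5 [0.6324, -0.0434] [[-0.21, -0.15, 0, 0, 0, 0, -1], [-0.4, -0.31, 0, 0, 0, 0, -1], [-0.58, -0.47, 0, 0, 0, 0, -1], [-0.76, -0.65, 0, 0, 0, 0, -1], [-0.93, -0.83, 0, 0, 0, 0, -1], [-1.09, -1.02, 0, 0, 0, 0, -1], [-1.23, -1.22, 0, 0, 0, 0, -1], [-1.37, -1.43, 0, 0, 0, 0, -1]]
```

>>> carry_out([
  [[0.39, 0.73, 0, 0, 0, 0, -1], [0.68, 1.14, 0, 0, 0, 0, -1], [0.92, 1.57, 0, 0, 0, 0, -1], [1.11, 2.03, 0, 0, 0, 0, -1], [1.25, 2.51, 0, 0, 0, 0, -1], [1.34, 3.0, 0, 0, 0, 0, -1], [1.38, 3.49, 0, 0, 0, 0, -1], [1.37, 3.99, 0, 0, 0, 0, -1]],
])

```text
t: 8.5
tool_pos: [0.6122, 0.0461, 0.186]
tcp_rot: [[0.037, 0.999, -0.007], [0.999, -0.037, -0.001], [-0.001, -0.007, -1.0]]
ft_force: [-7.3, -0.4, 11.9]
gripper_width: 0.22
grasp_force: 31.2
```

>>> carry_out([
  [[-0.06, 0.49, 0, 0, 0, 0, -1], [-0.18, 0.98, 0, 0, 0, 0, -1], [-0.34, 1.45, 0, 0, 0, 0, -1], [-0.55, 1.89, 0, 0, 0, 0, -1], [-0.81, 2.32, 0, 0, 0, 0, -1], [-1.11, 2.71, 0, 0, 0, 0, -1], [-1.45, 3.08, 0, 0, 0, 0, -1], [-1.83, 3.4, 0, 0, 0, 0, -1]],
])

```text
t: 9.17
tool_pos: [0.6459, 0.0304, 0.1861]
tcp_rot: [[0.034, 0.999, -0.006], [0.999, -0.034, 0.005], [0.005, -0.006, -1.0]]
ft_force: [-4.9, 5.6, 8.7]
gripper_width: 0.222
grasp_force: 30.8
```

>>> carry_out([
  [[-0.41, 0.28, 0, 0, 0, 0, -1], [-0.85, 0.52, 0, 0, 0, 0, -1], [-1.3, 0.71, 0, 0, 0, 0, -1], [-1.78, 0.86, 0, 0, 0, 0, -1], [-2.27, 0.95, 0, 0, 0, 0, -1], [-2.76, 0.99, 0, 0, 0, 0, -1], [-3.26, 0.98, 0, 0, 0, 0, -1], [-3.75, 0.92, 0, 0, 0, 0, -1]],
])

```text
t: 9.83
tool_pos: [0.6582, -0.0055, 0.1862]
tcp_rot: [[0.033, 0.999, 0.005], [0.999, -0.034, 0.009], [0.01, 0.005, -1.0]]
ft_force: [5.2, 6.1, 2.8]
gripper_width: 0.223
grasp_force: 30.2
```

>>> carry_out([
  [[-0.25, -0.05, 0, 0, 0, 0, -1], [-0.49, -0.12, 0, 0, 0, 0, -1], [-0.73, -0.19, 0, 0, 0, 0, -1], [-0.96, -0.28, 0, 0, 0, 0, -1], [-1.19, -0.38, 0, 0, 0, 0, -1], [-1.41, -0.5, 0, 0, 0, 0, -1], [-1.62, -0.62, 0, 0, 0, 0, -1], [-1.83, -0.75, 0, 0, 0, 0, -1]],
])

```text
t: 10.5
tool_pos: [0.6516, -0.0263, 0.1862]
tcp_rot: [[0.036, 0.999, 0.009], [0.999, -0.036, 0.006], [0.006, 0.008, -1.0]]
ft_force: [7.4, 2.8, 1.2]
gripper_width: 0.22
grasp_force: 30.2
```

```bash
cat > fit.py <<'E'
import numpy as np
from scipy.optimize import least_squares
D=[[.5777,.0334,4.4,-.2],[.6122,.0461,-7.3,-.4],[.6459,.0304,-4.9,5.6],[.6582,-.0055,5.2,6.1],[.6516,-.0263,7.4,2.8]]
def show(D):
    D=np.array(D);s=least_squares(lambda q:np.hypot(D[:,0]-q[0],D[:,1]-q[1])-.048,[.61,-.002]);C=s.x
    print(np.round(C,4),np.round(s.fun*1e3,2));th=np.unwrap(np.arctan2(D[:,1]-C[1],D[:,0]-C[0]))
    for t,d in zip(th,D): print(round(np.degrees(th[0]-t),1),"th",round(np.degrees(t),1),"tan",round(-(d[2]*np.sin(t)-d[3]*np.cos(t)),2),"rad",round(d[2]*np.cos(t)+d[3]*np.sin(t),2))
    return C
if __name__=="__main__":
    from arc import arcs
    C=show(D);arcs(np.array([.6472,-.0302]),-36.5,[(8,3)]*6,C,.048)
E
python3 fit.py
```

```text
[ 0.6103 -0.0018] [ 0.02 -0.03  0.01  0.02 -0.02]
0.0 th 132.8 tan -3.09 rad -3.14
45.0 th 87.8 tan 7.28 rad -0.69
90.6 th 42.2 tan 7.44 rad 0.13
137.2 th -4.4 tan 6.48 rad 4.72
163.4 th -30.7 tan 6.18 rad 4.94
-60.5 [0.634, -0.0436] [[-0.22, 0.02, 0, 0, 0, 0, -1], [-0.41, -0.13, 0, 0, 0, 0, -1], [-0.6, -0.3, 0, 0, 0, 0, -1], [-0.78, -0.48, 0, 0, 0, 0, -1], [-0.95, -0.66, 0, 0, 0, 0, -1], [-1.1, -0.86, 0, 0, 0, 0, -1], [-1.25, -1.06, 0, 0, 0, 0, -1], [-1.39, -1.27, 0, 0, 0, 0, -1]]
-84.5 [0.6149, -0.0496] [[-0.13, -0.22, 0, 0, 0, 0, -1], [-0.24, -0.44, 0, 0, 0, 0, -1], [-0.35, -0.67, 0, 0, 0, 0, -1], [-0.44, -0.91, 0, 0, 0, 0, -1], [-0.51, -1.15, 0, 0, 0, 0, -1], [-0.58, -1.39, 0, 0, 0, 0, -1], [-0.63, -1.63, 0, 0, 0, 0, -1], [-0.67, -1.88, 0, 0, 0, 0, -1]]
-108.5 [0.5951, -0.0473] [[-0.03, -0.25, 0, 0, 0, 0, -1], [-0.04, -0.5, 0, 0, 0, 0, -1], [-0.05, -0.75, 0, 0, 0, 0, -1], [-0.03, -1.01, 0, 0, 0, 0, -1], [-0.01, -1.26, 0, 0, 0, 0, -1], [0.03, -1.5, 0, 0, 0, 0, -1], [0.08, -1.75, 0, 0, 0, 0, -1], [0.15, -1.99, 0, 0, 0, 0, -1]]
-132.5 [0.5779, -0.0373] [[0.07, -0.24, 0, 0, 0, 0, -1], [0.16, -0.48, 0, 0, 0, 0, -1], [0.26, -0.71, 0, 0, 0, 0, -1], [0.38, -0.93, 0, 0, 0, 0, -1], [0.5, -1.15, 0, 0, 0, 0, -1], [0.64, -1.36, 0, 0, 0, 0, -1], [0.79, -1.56, 0, 0, 0, 0, -1], [0.94, -1.76, 0, 0, 0, 0, -1]]
-156.5 [0.5663, -0.021] [[0.17, -0.19, 0, 0, 0, 0, -1], [0.35, -0.37, 0, 0, 0, 0, -1], [0.54, -0.54, 0, 0, 0, 0, -1], [0.73, -0.69, 0, 0, 0, 0, -1], [0.93, -0.84, 0, 0, 0, 0, -1], [1.14, -0.98, 0, 0, 0, 0, -1], [1.36, -1.11, 0, 0, 0, 0, -1], [1.58, -1.22, 0, 0, 0, 0, -1]]
-180.5 [0.5624, -0.0015] [[0.23, -0.1, 0, 0, 0, 0, -1], [0.47, -0.19, 0, 0, 0, 0, -1], [0.71, -0.27, 0, 0, 0, 0, -1], [0.95, -0.34, 0, 0, 0, 0, -1], [1.19, -0.39, 0, 0, 0, 0, -1], [1.44, -0.43, 0, 0, 0, 0, -1], [1.69, -0.46, 0, 0, 0, 0, -1], [1.94, -0.47, 0, 0, 0, 0, -1]]
```

>>> carry_out([
  [[-0.22, 0.02, 0, 0, 0, 0, -1], [-0.41, -0.13, 0, 0, 0, 0, -1], [-0.6, -0.3, 0, 0, 0, 0, -1], [-0.78, -0.48, 0, 0, 0, 0, -1], [-0.95, -0.66, 0, 0, 0, 0, -1], [-1.1, -0.86, 0, 0, 0, 0, -1], [-1.25, -1.06, 0, 0, 0, 0, -1], [-1.39, -1.27, 0, 0, 0, 0, -1]],
])

```text
t: 11.17
tool_pos: [0.6382, -0.0409, 0.1862]
tcp_rot: [[0.036, 0.999, 0.008], [0.999, -0.036, 0.004], [0.004, 0.008, -1.0]]
ft_force: [6.9, 2.6, 1.8]
gripper_width: 0.222
grasp_force: 30.2
```

>>> carry_out([
  [[-0.13, -0.22, 0, 0, 0, 0, -1], [-0.24, -0.44, 0, 0, 0, 0, -1], [-0.35, -0.67, 0, 0, 0, 0, -1], [-0.44, -0.91, 0, 0, 0, 0, -1], [-0.51, -1.15, 0, 0, 0, 0, -1], [-0.58, -1.39, 0, 0, 0, 0, -1], [-0.63, -1.63, 0, 0, 0, 0, -1], [-0.67, -1.88, 0, 0, 0, 0, -1]],
])

```text
t: 11.83
tool_pos: [0.6194, -0.049, 0.1862]
tcp_rot: [[0.038, 0.999, 0.008], [0.999, -0.038, 0.001], [0.001, 0.008, -1.0]]
ft_force: [7.1, -0.6, 3.3]
gripper_width: 0.222
grasp_force: 30.3
```

>>> carry_out([
  [[-0.03, -0.25, 0, 0, 0, 0, -1], [-0.04, -0.5, 0, 0, 0, 0, -1], [-0.05, -0.75, 0, 0, 0, 0, -1], [-0.03, -1.01, 0, 0, 0, 0, -1], [-0.01, -1.26, 0, 0, 0, 0, -1], [0.03, -1.5, 0, 0, 0, 0, -1], [0.08, -1.75, 0, 0, 0, 0, -1], [0.15, -1.99, 0, 0, 0, 0, -1]],
])

```text
t: 12.5
tool_pos: [0.5994, -0.0485, 0.1861]
tcp_rot: [[0.039, 0.999, 0.008], [0.999, -0.039, -0.002], [-0.001, 0.008, -1.0]]
ft_force: [5.7, -2.8, 2.8]
gripper_width: 0.22
grasp_force: 30.3
```

>>> carry_out([
  [[0.07, -0.24, 0, 0, 0, 0, -1], [0.16, -0.48, 0, 0, 0, 0, -1], [0.26, -0.71, 0, 0, 0, 0, -1], [0.38, -0.93, 0, 0, 0, 0, -1], [0.5, -1.15, 0, 0, 0, 0, -1], [0.64, -1.36, 0, 0, 0, 0, -1], [0.79, -1.56, 0, 0, 0, 0, -1], [0.94, -1.76, 0, 0, 0, 0, -1]],
])

```text
t: 13.17
tool_pos: [0.5816, -0.0402, 0.1861]
tcp_rot: [[0.04, 0.999, 0.006], [0.999, -0.04, -0.004], [-0.004, 0.006, -1.0]]
ft_force: [5.7, -5.2, 4.8]
gripper_width: 0.224
grasp_force: 30.4
```

>>> carry_out([
  [[0.17, -0.19, 0, 0, 0, 0, -1], [0.35, -0.37, 0, 0, 0, 0, -1], [0.54, -0.54, 0, 0, 0, 0, -1], [0.73, -0.69, 0, 0, 0, 0, -1], [0.93, -0.84, 0, 0, 0, 0, -1], [1.14, -0.98, 0, 0, 0, 0, -1], [1.36, -1.11, 0, 0, 0, 0, -1], [1.58, -1.22, 0, 0, 0, 0, -1]],
])

```text
t: 13.83
tool_pos: [0.5686, -0.0254, 0.186]
tcp_rot: [[0.042, 0.999, 0.002], [0.999, -0.041, -0.007], [-0.007, 0.003, -1.0]]
ft_force: [1.7, -6.3, 7.5]
gripper_width: 0.224
grasp_force: 30.7
```

Run:
```python
from fit import *
from arc import arcs
D+=[[.6382,-.0409,6.9,2.6],[.6194,-.049,7.1,-.6],[.5994,-.0485,5.7,-2.8],[.5816,-.0402,5.7,-5.2]]
from plant import get_state
s=get_state();D+=[[*s["tool_pos"][:2],*s["ft_force"][:2]]]
C=show(D);arcs(np.array([.5663,-.021]),-156.5,[(8,3)]*6,C,.048)
```

```text
[ 0.6104 -0.0018] [ 0.02 -0.05 -0.03 -0.01 -0.03 -0.    0.05 -0.04 -0.04 -0.04]
0.0 th 132.8 tan -3.09 rad -3.14
45.1 th 87.8 tan 7.28 rad -0.68
90.7 th 42.2 tan 7.44 rad 0.13
137.3 th -4.4 tan 6.48 rad 4.72
163.5 th -30.7 tan 6.19 rad 4.93
187.4 th -54.5 tan 7.13 rad 1.89
212.0 th -79.1 tan 6.86 rad 1.93
236.0 th -103.2 tan 6.19 rad 1.42
259.7 th -126.8 tan 7.68 rad 0.75
283.4 th -150.5 tan 6.31 rad 1.66
-180.5 [0.5623, -0.0014] [[0.23, -0.1, 0, 0, 0, 0, -1], [0.47, -0.19, 0, 0, 0, 0, -1], [0.71, -0.27, 0, 0, 0, 0, -1], [0.95, -0.33, 0, 0, 0, 0, -1], [1.2, -0.39, 0, 0, 0, 0, -1], [1.44, -0.43, 0, 0, 0, 0, -1], [1.69, -0.45, 0, 0, 0, 0, -1], [1.94, -0.47, 0, 0, 0, 0, -1]]
-204.5 [0.5667, 0.0181] [[0.26, 0.0, 0, 0, 0, 0, -1], [0.51, 0.01, 0, 0, 0, 0, -1], [0.76, 0.04, 0, 0, 0, 0, -1], [1.01, 0.08, 0, 0, 0, 0, -1], [1.25, 0.13, 0, 0, 0, 0, -1], [1.49, 0.19, 0, 0, 0, 0, -1], [1.73, 0.27, 0, 0, 0, 0, -1], [1.97, 0.36, 0, 0, 0, 0, -1]]
-228.5 [0.5785, 0.0342] [[0.23, 0.1, 0, 0, 0, 0, -1], [0.45, 0.21, 0, 0, 0, 0, -1], [0.67, 0.34, 0, 0, 0, 0, -1], [0.88, 0.47, 0, 0, 0, 0, -1], [1.09, 0.62
[... 207 characters left out ...]
, 0, 0, 0, -1], [0.61, 0.8, 0, 0, 0, 0, -1], [0.74, 1.02, 0, 0, 0, 0, -1], [0.85, 1.24, 0, 0, 0, 0, -1], [0.96, 1.47, 0, 0, 0, 0, -1], [1.05, 1.7, 0, 0, 0, 0, -1]]
-276.5 [0.6158, 0.0458] [[0.07, 0.24, 0, 0, 0, 0, -1], [0.14, 0.48, 0, 0, 0, 0, -1], [0.19, 0.73, 0, 0, 0, 0, -1], [0.23, 0.98, 0, 0, 0, 0, -1], [0.26, 1.23, 0, 0, 0, 0, -1], [0.27, 1.48, 0, 0, 0, 0, -1], [0.28, 1.73, 0, 0, 0, 0, -1], [0.26, 1.98, 0, 0, 0, 0, -1]]
-300.5 [0.6347, 0.0395] [[-0.02, 0.25, 0, 0, 0, 0, -1], [-0.06, 0.5, 0, 0, 0, 0, -1], [-0.11, 0.75, 0, 0, 0, 0, -1], [-0.18, 0.99, 0, 0, 0, 0, -1], [-0.25, 1.23, 0, 0, 0, 0, -1], [-0.34, 1.46, 0, 0, 0, 0, -1], [-0.44, 1.69, 0, 0, 0, 0, -1], [-0.56, 1.92, 0, 0, 0, 0, -1]]
```

>>> carry_out([
  [[0.23, -0.1, 0, 0, 0, 0, -1], [0.47, -0.19, 0, 0, 0, 0, -1], [0.71, -0.27, 0, 0, 0, 0, -1], [0.95, -0.33, 0, 0, 0, 0, -1], [1.2, -0.39, 0, 0, 0, 0, -1], [1.44, -0.43, 0, 0, 0, 0, -1], [1.69, -0.45, 0, 0, 0, 0, -1], [1.94, -0.47, 0, 0, 0, 0, -1]],
])

```text
t: 14.5
tool_pos: [0.5626, -0.0062, 0.1859]
tcp_rot: [[0.042, 0.999, -0.002], [0.999, -0.042, -0.008], [-0.008, -0.002, -1.0]]
ft_force: [-2.5, -7.7, 11.8]
gripper_width: 0.224
grasp_force: 31.0
```

>>> carry_out([
  [[0.26, 0.0, 0, 0, 0, 0, -1], [0.51, 0.01, 0, 0, 0, 0, -1], [0.76, 0.04, 0, 0, 0, 0, -1], [1.01, 0.08, 0, 0, 0, 0, -1], [1.25, 0.13, 0, 0, 0, 0, -1], [1.49, 0.19, 0, 0, 0, 0, -1], [1.73, 0.27, 0, 0, 0, 0, -1], [1.97, 0.36, 0, 0, 0, 0, -1]],
])

```text
t: 15.17
tool_pos: [0.5649, 0.0133, 0.1859]
tcp_rot: [[0.041, 0.999, -0.007], [0.999, -0.041, -0.01], [-0.01, -0.007, -1.0]]
ft_force: [-6.8, -9.1, 15.6]
gripper_width: 0.219
grasp_force: 31.6
```

>>> carry_out([
  [[0.23, 0.1, 0, 0, 0, 0, -1], [0.45, 0.21, 0, 0, 0, 0, -1], [0.67, 0.34, 0, 0, 0, 0, -1], [0.88, 0.47, 0, 0, 0, 0, -1]],
])

```text
t: 15.5
tool_pos: [0.5686, 0.0215, 0.1859]
tcp_rot: [[0.042, 0.999, -0.01], [0.999, -0.042, -0.01], [-0.011, -0.01, -1.0]]
ft_force: [-8.8, -8.1, 17.3]
gripper_width: 0.219
grasp_force: 31.7
```

```bash
cat >> fit.py <<'E'
D+=[[.6382,-.0409,6.9,2.6],[.6194,-.049,7.1,-.6],[.5994,-.0485,5.7,-2.8],[.5816,-.0402,5.7,-5.2],[.5686,-.0254,1.7,-6.3],[.5626,-.0062,-2.5,-7.7],[.5649,.0133,-6.8,-9.1]]
E
python3 - <<'E'
from fit import *
from plant import get_state
s=get_state();D+=[[*s["tool_pos"][:2],*s["ft_force"][:2]]];print(np.round(s["ft_force"],2),np.round(s["torque"],3),np.round(s["joint_torque"],2))
show(D)
E
```

```text
[-8.76 -8.11 17.27] [-1.559  1.964 -0.016] [ -3.93 -32.46  -6.78 -14.68  -0.8   -3.35   0.04]
[ 0.6104 -0.0018] [ 0.05 -0.04 -0.05 -0.05 -0.07 -0.04  0.03 -0.05 -0.02 -0.02 -0.01 -0.06
 -0.1 ]
0.0 th 132.9 tan -3.09 rad -3.14
45.0 th 87.8 tan 7.28 rad -0.68
90.6 th 42.2 tan 7.44 rad 0.13
137.3 th -4.4 tan 6.48 rad 4.72
163.6 th -30.7 tan 6.19 rad 4.93
187.4 th -54.6 tan 7.13 rad 1.88
212.1 th -79.2 tan 6.86 rad 1.92
236.1 th -103.2 tan 6.19 rad 1.42
259.7 th -126.9 tan 7.68 rad 0.74
283.4 th -150.6 tan 6.32 rad 1.62
307.6 th -174.8 tan 7.44 rad 3.19
331.3 th -198.4 tan 10.78 rad 3.58
342.0 th -209.2 tan 11.35 rad 3.69
```

The torque step shows: tangential force rose from about 7 N to 10.8–11.4 N, with contact between 308° and 331° of travel, so about 320°. The target is therefore about 410° of travel, a quarter turn past contact.

Run:
```python
from arc import *
P=np.array([.5667,.0181])+T.T@np.array([.0088,.0047]);print(P)
arcs(P,-216.5,[(8,3)]*2+[(8,3)],np.array([.6104,-.0018]),.048)
```

```text
[0.5717297 0.0267126]
-240.5 [0.5867, 0.0399] [[0.21, 0.16, 0, 0, 0, 0, -1], [0.4, 0.31, 0, 0, 0, 0, -1], [0.59, 0.48, 0, 0, 0, 0, -1], [0.77, 0.66, 0, 0, 0, 0, -1], [0.94, 0.84, 0, 0, 0, 0, -1], [1.1, 1.04, 0, 0, 0, 0, -1], [1.24, 1.24, 0, 0, 0, 0, -1], [1.38, 1.45, 0, 0, 0, 0, -1]]
-264.5 [0.6058, 0.0459] [[0.13, 0.22, 0, 0, 0, 0, -1], [0.24, 0.44, 0, 0, 0, 0, -1], [0.35, 0.67, 0, 0, 0, 0, -1], [0.44, 0.91, 0, 0, 0, 0, -1], [0.52, 1.15, 0, 0, 0, 0, -1], [0.58, 1.39, 0, 0, 0, 0, -1], [0.63, 1.63, 0, 0, 0, 0, -1], [0.67, 1.88, 0, 0, 0, 0, -1]]
-288.5 [0.6256, 0.0437] [[0.03, 0.25, 0, 0, 0, 0, -1], [0.05, 0.5, 0, 0, 0, 0, -1], [0.05, 0.75, 0, 0, 0, 0, -1], [0.03, 1.0, 0, 0, 0, 0, -1], [0.01, 1.25, 0, 0, 0, 0, -1], [-0.03, 1.5, 0, 0, 0, 0, -1], [-0.08, 1.75, 0, 0, 0, 0, -1], [-0.15, 1.99, 0, 0, 0, 0, -1]]
```

>>> carry_out([
  [[0.21, 0.16, 0, 0, 0, 0, -1], [0.4, 0.31, 0, 0, 0, 0, -1], [0.59, 0.48, 0, 0, 0, 0, -1], [0.77, 0.66, 0, 0, 0, 0, -1], [0.94, 0.84, 0, 0, 0, 0, -1], [1.1, 1.04, 0, 0, 0, 0, -1], [1.24, 1.24, 0, 0, 0, 0, -1], [1.38, 1.45, 0, 0, 0, 0, -1]],
])

```text
t: 16.17
tool_pos: [0.5825, 0.0372, 0.1859]
tcp_rot: [[0.04, 0.999, -0.012], [0.999, -0.04, -0.007], [-0.008, -0.012, -1.0]]
ft_force: [-11.4, -3.6, 17.7]
gripper_width: 0.218
grasp_force: 31.8
```

>>> carry_out([
  [[0.13, 0.22, 0, 0, 0, 0, -1], [0.24, 0.44, 0, 0, 0, 0, -1], [0.35, 0.67, 0, 0, 0, 0, -1], [0.44, 0.91, 0, 0, 0, 0, -1], [0.52, 1.15, 0, 0, 0, 0, -1], [0.58, 1.39, 0, 0, 0, 0, -1], [0.63, 1.63, 0, 0, 0, 0, -1], [0.67, 1.88, 0, 0, 0, 0, -1]],
])

```text
t: 16.83
tool_pos: [0.601, 0.0452, 0.1859]
tcp_rot: [[0.038, 0.999, -0.013], [0.999, -0.038, -0.005], [-0.005, -0.013, -1.0]]
ft_force: [-11.9, -1.8, 16.3]
gripper_width: 0.221
grasp_force: 31.8
```

Run:
```python
from plant import get_state
import numpy as np
s=get_state();d=s["tool_pos"][:2]-np.array([.6104,-.0018]);t=np.arctan2(d[1],d[0]);f=s["ft_force"]
print("travel",132.9-np.degrees(t)+360,"tan",-(f[0]*np.sin(t)-f[1]*np.cos(t)),np.hypot(*d))
```

```text
travel 391.53445219525264 tan 12.01309627480787 0.04795193165374542
```

>>> carry_out([
  [[0.03, 0.25, 0, 0, 0, 0, -1], [0.05, 0.5, 0, 0, 0, 0, -1], [0.05, 0.75, 0, 0, 0, 0, -1], [0.03, 1.0, 0, 0, 0, 0, -1], [0.01, 1.25, 0, 0, 0, 0, -1], [0.01, 1.35, 0, 0, 0, 0, -1], [0.01, 1.35, 0, 0, 0, 0, -1]],
])

```text
t: 17.42
tool_pos: [0.6145, 0.046, 0.1859]
tcp_rot: [[0.037, 0.999, -0.013], [0.999, -0.037, -0.003], [-0.003, -0.013, -1.0]]
ft_force: [-11.5, -2.0, 15.3]
gripper_width: 0.219
grasp_force: 31.8
```

Run:
```python
from plant import get_state
import numpy as np
s=get_state();d=s["tool_pos"][:2]-np.array([.6104,-.0018]);t=np.arctan2(d[1],d[0]);f=s["ft_force"]
print("travel",132.9-np.degrees(t)+360,"tan",-(f[0]*np.sin(t)-f[1]*np.cos(t)),np.hypot(*d))
```

```text
travel 407.7628317721752 tan 11.257495905674045 0.047980134165508455
```

>>> carry_out([
  [[0, -0.25, 0, 0, 0, 0, -1], [0, -0.45, -0.2, 0, 0, 0, -1], [0, -0.45, -0.2, 0, 0, 0, -1]],
])

```text
t: 17.67
tool_pos: [0.614, 0.046, 0.1862]
tcp_rot: [[0.037, 0.999, -0.004], [0.999, -0.037, -0.0], [-0.001, -0.004, -1.0]]
ft_force: [-1.3, 0.7, 3.0]
gripper_width: 0.218
grasp_force: 30.5
```

>>> carry_out([
  [[0, 0, 0, 0, 0, 0, -0.4], [0, 0, 0, 0, 0, 0, -0.2], [0, 0, 0, 0, 0, 0, 0], [0, 0, 0, 0, 0, 0, 0.2], [0, 0, 0, 0, 0, 0, 0.2], [0, 0, 0, 0, 0, 0, 0.2]],
])

```text
t: 18.17
tool_pos: [0.616, 0.0458, 0.1862]
tcp_rot: [[0.038, 0.999, -0.0], [0.999, -0.038, 0.0], [0.0, -0.0, -1.0]]
ft_force: [-0.5, -0.5, -1.5]
gripper_width: 0.6
grasp_force: 0.0
```

Released cleanly. I'll raise the hand straight up, clear of the knob.

>>> carry_out([
  [[0, 0, -2, 0, 0, 0, 0.2], [0, 0, -5, 0, 0, 0, 0.2], [0, 0, -8, 0, 0, 0, 0.2], [0, 0, -10, 0, 0, 0, 0.2], [0, 0, -10, 0, 0, 0, 0.2], [0, 0, -10, 0, 0, 0, 0.2]],
])

```text
t: 18.67
tool_pos: [0.6164, 0.0461, 0.2876]
tcp_rot: [[0.038, 0.999, 0.003], [0.999, -0.038, 0.0], [0.0, 0.003, -1.0]]
ft_force: [-0.0, 0.3, -0.8]
gripper_width: 0.598
grasp_force: 0.0
```

Run:
```python
from h import *
c=camera_info("wrist");a,d=snapshot("wrist");s=get_state()
print(np.round(s["tool_pos"],3),np.round(s["ft_force"],1))
P=np.array([at_depth(c,(u,v),d[v,u]) for v in range(0,480,2) for u in range(0,640,2) if d[v,u]>0])
k=P[(abs(P[:,2]-.218)<.004)&(np.hypot(P[:,0]-.6104,P[:,1]+.0018)<.065)]
print("knob",len(k),k[:,:2].mean(0))
cv2.imwrite("pics/w3.png",a)
```

```text
[0.616 0.046 0.286] [-0.9 -0.6 -1. ]
knob 131 [0.61392188 0.04580157]
```

View pics/w3.png

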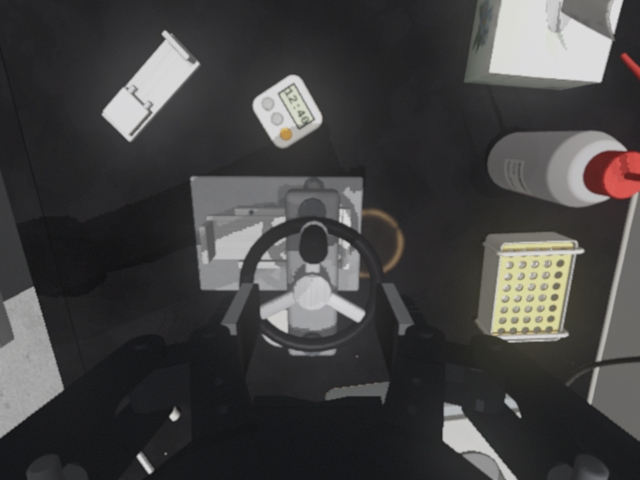

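The wheel has stayed where I left it: the knob is at (314,243), or (0.614, 0.046), which is about 407° of travel. The timer at (287,110) looks undisturbed and the hand is clear. I'll hand in the job.

```bash
python3 -c "
from plant import *
print(job_done())"
```

```text
the job is handed in; nothing more can be done
None
```

I pushed the cell home against the back stop, felt contact at about 320° of wheel travel, wound on about a quarter turn more to about 407°, let go and handed the job in. The hand-in gave no verdict, and I estimated the final foot force from the wheel angle rather than measuring it.

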